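# Unpin the belt tensioner, draw its sprung pulley out to the marker and hold

### The arm

A 6-joint arm with a two-finger parallel gripper is mounted at the origin on the work surface. World frame = base frame: x ahead of the robot, y to its left, z up, the work surface at z = 0. Lengths are in m, angles in degrees, forces in N, time in s.
With the tool pointing down it reaches from about 0.4 to 0.825 m from the base axis. Payload 7 kg.
Tool frame: the origin (TCP) lies between the finger pads; the fingertips stand 19 mm ahead of it and the grasp point (between the pads) is the TCP (r.tip_extent is the distance from the TCP to the fingertips, in m); z points along the fingers, y is the direction in which the jaws open and shut (so a half turn about z gives the same grasp; the last joint's range is limited). The gripper opens to 88 mm and grips with 3 to 60 N. Pads are 19 mm wide; open, the fingers measure 130 mm over their backs; the gripper's body (78 mm by 193 mm) begins 47 mm behind the grasp point.
Start: joints at [89.616, 20.546, 0.682, 0, -70.136, -16.507], TCP at [0.196, 0.646, 0.246] pointing down, gripper open.
Joint ranges: [-176.03, 176.03], [-82.01, 121.73], [-58.28, 71.71], [-173.87, 95.51], [-174.79, -0.11], [-173.66, 173.66]. Speed limits (degrees/s): [136.94, 136.94, 172.46, 180, 180, 180].

### API

Orientations are given as [roll, pitch, yaw] about the fixed x, y, z axes, in that order (R = Rz(yaw) Ry(pitch) Rx(roll)).
In Python, from plant import r, capture, workorder, spotter gives the robot as it stands.
- The arm moves only by the tool step_arm, never from a script. Its argument "motion" is a list of rows, each a list of 5 numbers: the finger opening in m, from 0 to 0.0876, then the shift along the tool's x, y, z in m, then the turn about the tool's z in rad. In form: [[grip, dx, dy, dz, roll], ...]. A call has 1 to 5 rows; each row is the pose to reach, as a shift and turn from the pose commanded when the call began, along the tool's axes at that moment; what a row does not reach only later rows make up. A row lasts 1/8 s, in which the tool goes at most 62.5 mm and 10.7 degrees, less where a joint would pass 70% of its speed; a pose out of reach is approached as far as the arm can. A call with a gripper value outside its range is refused whole. The fingers move at their own pace and stop on an object; "newtons" is the grip in N (left out, the last holds). Time passes only in rows, so rows that repeat a pose let the fingers close. It gives the time, the measured TCP pose, the force and the opening at its end, in the units of the state.
- r.get_state(): the state, without advancing time (a new reading comes with each control period).
- capture(name): name is "scene" or "top" or "wrist"; returns a dict with "image" (420x560x3 uint8, red, green, blue), "z_map" (420x560 float32, m along the optical axis (not along the pixel's ray), 0 where there is no reading), "fx", "fy", "cx", "cy" (pixels), "pose" (4x4, takes a point from camera to world coordinates). Camera axes: x right, y down, z forward; pixel columns grow to the right and rows downward; lengths in m; the calibration is good to about 2 mm. A picture is of the moment at which its call begins.
- workorder.close_job(): hands the job in, once; it reports no verdict.
Trained networks look in the newest picture that a camera, given by its name, has taken for a name from the list of things; names that differ only in an ending like _2 or _b are one class to them, and where a whole thing is asked for, a point or a joint stands for the part that bears it (a point fixed in the world has none). Each returns a list of dicts, best first, with "p" (0 to 1); they miss things now and then, are a little off and sometimes report something else, mostly with a low value. They report only what shows in the picture. A call takes as long as a camera call. They do not tell look-alikes from the thing itself.
- spotter.regions_of(camera, label): "mask" (420x560 bool, what is visible of it).
- spotter.tip_of(camera, label): "location" ([x, y, z] in m, in world coordinates, good to about 4 mm: a listed point, or the origin of a listed thing).
The state is a dict: "time_s": time; "joints": joint angles; "qd": joint speeds; "joint_torque": joint torques, N m; "tcp_pos": TCP position; "eef_rot": TCP orientation; "contact_force": force on the tool from outside, world axes, zero at the start; "moment": the same for the moment, N m; "gripper_width": finger opening in m.
Only numpy, scipy, OpenCV 4.12 (cv2) and the standard library are available. Lean on these libraries where they do the work, as an engineer would, in place of code of your own. Each camera call takes 0.05 s, during which the arm holds its last target.

### The job

The belt tensioner of this sliding-door drive is still locked for transport: pull its red locking pin up out of its lug and put it in the blue parts tray. Then take the pulley yoke and draw it out against the spring until its black pointer stands at the red marker on the scale, without stretching it far past, and finish holding it there so that I can lay the belt on. Leave the marker and the other parts where they are.

Things in the scene. Friction and masses are not known exactly. Their poses are not given: they have to be found in the camera images.
- tensioner: Belt tensioner, screwed down: zinc plate 370 x 130 x 4 mm, aluminium barrel (34 mm diameter, axis 44 mm up) in two saddles 62 mm high, ending at x = -5 mm. Origin on the table under the barrel's axis, 15 mm short of the plate's middle; x points the way the sprung rod (14 mm) comes out, y to the side with the white scale, z up. The rod carries the yoke with the pulley.
- rod (a joint): How far the rod is drawn out of the barrel, in m: 0 is home (the spring keeps it there), the stop is at 0.095. The pull needed is about 6 N at 0, 12 N at 0.05 and 14.4 N at 0.07, plus 0.5 N of friction; let go, it runs back home.
- marker (a joint): Where the red marker stands on the scale, in m: the rod extension (same measure as rod) at which the pointer is exactly at the marker's middle. Between 0.03 and 0.075. The marker slides stiffly (3 N) and is not to be shifted.
- yoke: Grey yoke on the rod's end. Origin and axes are the tensioner's at home and shift along x with the rod. Its neck, the place to hold, is a block 45 mm long (x 30 to 75 mm), 28 mm wide, 18 to 68 mm above the table. Beyond it a fork (top 61 mm high) holds the toothed pulley, 57 mm diameter, upright axle at x = 110 mm. A lug on the -y side (x 36 to 64, out to y = -62, 22 to 28 mm high) has the pin hole.
- yoke_grip (a point): Middle of the yoke's neck seen from above, 52 mm above the table, 16 mm below the neck's top; axes as the tensioner's. Grip it across y (28 mm wide). Under the fingers' places the lug on the -y side is 28 mm high, pointer and marker on the +y side up to 22 mm.
- pointer_tip (a point): Tip of the thin black pointer on the yoke's +y side, 20 mm above the table, at yoke x = 45, y = 44 mm; axes as the tensioner's.
- marker_line (a point): Middle of the red marker's edge beside the pointer's path (1 mm further out in y than the pointer's tip); the marker is 10 mm wide along the scale, which runs along the tensioner's x; axes as the tensioner's.
- pin_grip (a point): Middle of the locking pin's red ribbed head (upright cylinder, 22 mm diameter, 38 mm high), 47 mm above the table. The head stands on the yoke's lug at tensioner x = 50, y = -46 mm, 21 mm clear of the neck; under it a 10 mm steel shank goes 20 mm down, a loose fit, through the lug into a block on the plate. While it is in, the yoke cannot be drawn out. Pin about 50 g.
- pin: The whole locking pin, 58 mm long; its origin is the shank's lower end, 39 mm below the head's middle, z along it to the head.
- tray: The blue parts tray, fast to the table, to the left or the right of the tensioner: open box 150 (its x) x 120 (its y) x 35 mm high, walls and floor 4 to 5 mm. Origin under its middle on the table, z up.
- socket: A cream wall socket on a metal strip, 66 x 66 x 44 mm, loose; origin under its middle. Not to be moved.
- hexkey: A red L-shaped hex key, 10 mm thick, 200 mm long (its y), with a 55 mm leg, loose, lying between robot and tensioner; origin under the middle of the long arm. Not to be moved.
- bracket: A cream plastic bracket with a ring, 80 x 150 mm, 22 mm high, loose, at the far left; origin under its middle. Not to be moved.
Things that resemble listed ones, but are neither listed nor needed, are in the scene too. What is shaped like the pin but green, purple or turquoise is not meant.

How it is judged (in metres and radians):
On the way, in this order (a step that is already met when the one before it is completed fails the run):
1. the locking pin is out and released at rest in the blue tray (x of pin_grip in the frame of tray between -0.071 and 0.071 m and y of pin_grip in the frame of tray between -0.056 and 0.056 m and z of pin_grip in the frame of tray between 0 and 0.05 m and contact force between the fingers and pin below 0.1 N and linear speed of pin below 0.05 m/s), for 0.2 s.
2. the yoke is held by the fingers with its pointer at the red marker (x of pointer_tip in the frame of marker_line between -0.005 and 0.005 m and contact force between the fingers and yoke above 3 N), for 0.3 s.
At the end, for the whole second after the job is handed in: Fingers hold the yoke still (over 3 N on it), pointer within 5 mm of the red marker's middle along the scale; the pin is at rest, released, in the blue tray (head's middle inside the walls, under 50 mm high); marker within 4 mm, socket, hex key and bracket within 20 mm of where they were (all of step 1 and all of step 2 and velocity of joint rod between -0.01 and 0.01 m/s and distance of marker_line from where it was at the start of the episode below 0.004 m and distance of each of socket, hexkey, bracket from where it was at the start of the episode below 0.02 m); the arm keeps its last pose, push and grip.
It fails at once if the spring is stretched more than 15 mm past the marker (x of pointer_tip in the frame of marker_line above 0.015 m).
It fails at once if the red marker is shifted by more than 6 mm (distance of marker_line from where it was at the start of the episode above 0.006 m).
It fails at once if the socket, hex key or bracket is moved by more than 20 mm (distance of any of socket, hexkey, bracket from where it was at the start of the episode above 0.02 m).
It also fails if it takes over 64 s, if anything falls off the work surface, if the arm or the gripper's body presses on something with over 40 N, if the wrist force passes 120 N, or if a joint passes its speed limit or range.

## Working session

There is one attempt and no reset: what is moved stays moved. The work goes in short steps, Python scripts to look and compute and a tool call to move; the robot and the scene stay as the last step left them, time stands still between calls to the robot, and variables do not carry over. Pictures are saved under pics/ and viewed, and the job is handed in when it is done.

Besides the shell and the picture viewer there is one more tool, called after "Emit:" as name([rows], argument=value, ...), one row to a line, values as JSON. step_arm: Moves the arm, as the interface text tells. Its arguments: {"type":"object","properties":{"motion":{"type":"array","items":{"type":"array","items":{"type":"number"}}},"newtons":{"type":"number"}},"required":["motion"]}

```bash
mkdir -p pics; cat > h.py <<'E'
import numpy as np, cv2
from plant import r, capture, workorder, spotter
def save(c,n): cv2.imwrite('pics/'+n,c['image'][:,:,::-1])
def px(c,u,v):
    z=c['z_map'][int(round(v)),int(round(u))]
    p=np.array([(u-c['cx'])*z/c['fx'],(v-c['cy'])*z/c['fy'],z,1]); return (c['pose']@p)[:3]
def proj(c,P):
    q=np.linalg.inv(c['pose'])@np.append(P,1); return np.array([c['fx']*q[0]/q[2]+c['cx'],c['fy']*q[1]/q[2]+c['cy']])
E
python3 - <<'E'
from h import *
np.set_printoptions(precision=4,suppress=True)
for n in('scene','top'):
    c=capture(n); save(c,n+'1.png'); print(n,c['pose'],c['fx'])
    for l in('tensioner','yoke_grip','pointer_tip','marker_line','pin_grip','tray','pin','yoke','socket','hexkey','bracket'):
        print(l,[(np.round(d['location'],4).tolist(),round(d['p'],2)) for d in spotter.tip_of(n,l)][:4])
print(r.get_state())
E
```

```text
scene [[-0.6541  0.483  -0.5821  1.0765]
 [ 0.7561  0.3953 -0.5217  0.5164]
 [-0.0218 -0.7814 -0.6237  0.6746]
 [ 0.      0.      0.      1.    ]] 401.98220499155934
tensioner [([0.6036, 0.0833, 0.0008], 0.64)]
yoke_grip [([0.5551, 0.0742, 0.0523], 0.62)]
pointer_tip [([0.5643, 0.034, 0.0189], 0.82), ([0.5099, 0.3791, 0.0007], 0.38)]
marker_line [([0.5163, 0.0288, 0.0093], 0.55)]
pin_grip [([0.5437, 0.1144, 0.0475], 0.67), ([0.6051, 0.2147, 0.0393], 0.65), ([0.5471, 0.2363, 0.0427], 0.64), ([0.4951, 0.2381, 0.0385], 0.52)]
tray [([0.497, -0.3627, 0.0004], 0.93)]
pin [([0.6017, 0.2139, -0.0044], 0.77), ([0.4937, 0.2446, -0.0004], 0.69), ([0.5459, 0.2402, -0.0011], 0.62), ([0.5449, 0.1235, 0.0115], 0.45)]
yoke [([0.5974, 0.0828, 0.0019], 0.85)]
socket [([0.5087, 0.3786, -0.0011], 0.94)]
hexkey [([0.3688, -0.0314, 0.0027], 0.68), ([0.5475, 0.1215, 0.0111], 0.36)]
bracket [([0.6919, 0.353, -0.0022], 0.82), ([0.5099, 0.3797, 0.0022], 0.26)]
top [[ 0.0079 -0.9963  0.0853  0.4315]
 [-0.9999 -0.0071  0.0099  0.0044]
 [-0.0092 -0.0854 -0.9963  1.2301]
 [ 0.      0.      0.      1.    ]] 527.4
[... 540 characters left out ...]
4, -0.0003], 0.4)]
yoke [([0.6038, 0.0794, 0.0039], 0.83)]
socket [([0.5134, 0.38, 0.0013], 0.82)]
hexkey [([0.3672, -0.031, -0.0011], 0.58)]
bracket [([0.6897, 0.3511, -0.0013], 0.84), ([0.6044, 0.0812, -0.0037], 0.34)]
{'time_s': 1.2, 'joints': array([ 89.6154,  20.5436,   0.6818,   0.0017, -70.1389, -16.5087]), 'qd': array([-0.0889, -0.0183, -0.0134, -0.016 ,  0.0399,  0.0269]), 'joint_torque': array([ -0.0002, -58.2382,  29.3299,   7.0026,   0.0124,  -0.    ]), 'tcp_pos': array([0.1961, 0.6458, 0.2456]), 'eef_rot': array([179.9998,  -0.0018, -16.8927]), 'contact_force': array([ 0.2369, -0.3169,  0.5915]), 'moment': array([-0.034 ,  0.0313, -0.0157]), 'gripper_width': 0.08744137670629687}
```

View pics/top1.png

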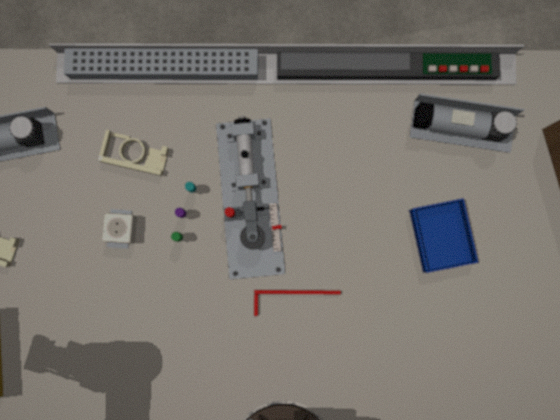

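View pics/scene1.png

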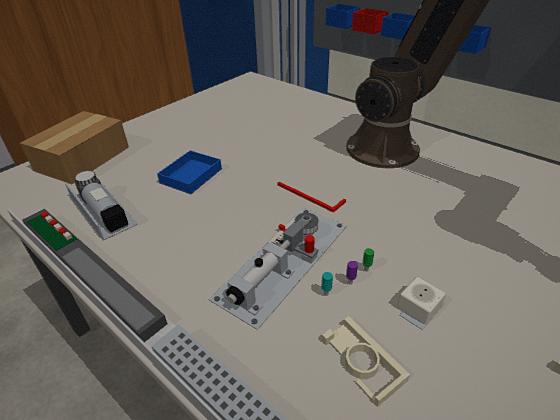

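```bash
python3 - <<'E'
from h import *
np.set_printoptions(precision=4,suppress=True)
c=capture('top')
im=c['image']; hsv=cv2.cvtColor(im,cv2.COLOR_RGB2HSV)
x=im[100:300,190:310]; cv2.imwrite('pics/topz.png',cv2.resize(x,None,fx=3,fy=3,interpolation=cv2.INTER_CUBIC)[:,:,::-1])
H,W=im.shape[:2]
v,u=np.mgrid[:H,:W]; z=c['z_map']
P=np.stack([(u-c['cx'])*z/c['fx'],(v-c['cy'])*z/c['fy'],z],-1)@c['pose'][:3,:3].T+c['pose'][:3,3]
m=spotter.regions_of('top','tensioner')[0]['mask']
print('maskn',m.sum())
box=(u>205)&(u<300)&(v>105)&(v<290)
# red
red=((hsv[...,0]<8)|(hsv[...,0]>172))&(hsv[...,1]>130)&(hsv[...,2]>60)&box
n,l,s,ce=cv2.connectedComponentsWithStats(red.astype(np.uint8))
for i in range(1,n):
    q=P[l==i]; print(s[i],ce[i],q.mean(0),q.min(0),q.max(0))
# plate, z 2-7mm and mask
pl=box&(P[...,2]>0.002)&(P[...,2]<0.2)
n,l,s,ce=cv2.connectedComponentsWithStats(pl.astype(np.uint8)); i=1+np.argmax(s[1:,4])
rc=cv2.minAreaRect(P[l==i][:,:2].astype(np.float32)); print('plate rect',rc)
rc=cv2.minAreaRect(P[m][:,:2].astype(np.float32)); print('mask rect',rc)
# neck/top: 64-72mm and yoke mask
ym=spotter.regions_of('top','yoke')[0]['mask']
for lo,hi in((.055,.064),(.064,.075)):
    q=P[ym&(P[...,2]>lo)&(P[...,2]<hi)]; print(lo,len(q),q.mean(0),cv2.minAreaRect(q[:,:2].astype(np.float32)))
tm=spotter.regions_of('top','tray')[0]['mask']
print('tray',cv2.minAreaRect(P[tm][:,:2].astype(np.float32)), P[tm][:,2].max(),np.median(P[tm][:,2]))
E
```

```text
maskn 8673
[225 208  10   9  75] [229.4667 212.    ] [0.5464 0.1219 0.0627] [0.538  0.1117 0.0272] [0.5552 0.1331 0.0695]
[272 225  10   4  30] [276.7667 226.7333] [0.5175 0.0169 0.0172] [0.5142 0.0071 0.0084] [0.5214 0.028  0.0223]
plate rect ((0.59112548828125, 0.08108387887477875), (0.3811555802822113, 0.14171366393566132), 6.12612771987915)
mask rect ((0.5960665345191956, 0.08116057515144348), (0.38608062267303467, 0.13247264921665192), 6.10915470123291)
0.055 314 [0.5079 0.0725 0.0595] ((0.5196096897125244, 0.06854869425296783), (0.055509090423583984, 0.10627051442861557), 84.98059844970703)
0.064 228 [0.5478 0.0757 0.067 ] ((0.5313812494277954, 0.07407797127962112), (0.08355603367090225, 0.02771621011197567), 6.427854537963867)
tray ((0.4630715250968933, -0.22012193500995636), (0.15324929356575012, 0.45065951347351074), 14.311266899108887) 1.2301201267153852 0.00391050459148079
```

View pics/topz.png

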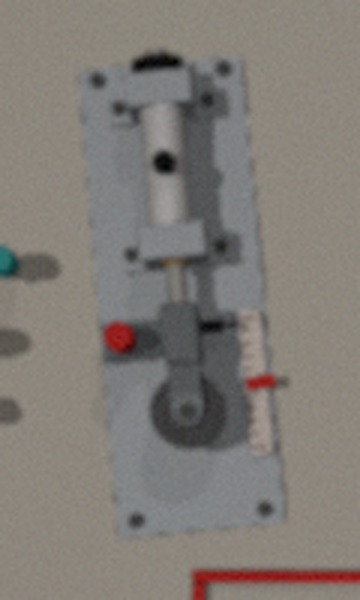

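```bash
cat >> h.py <<'E'
from scipy.spatial.transform import Rotation as Rot
def mv(x,y,z,yaw):
    s=r.get_state(); R=Rot.from_euler('xyz',s['eef_rot'],degrees=True)
    d=R.inv().apply(np.array([x,y,z])-s['tcp_pos']); 
    dy=(s['eef_rot'][2]-yaw+180)%360-180
    print('t',s['time_s'],'tcp',np.round(s['tcp_pos'],4),'rot',np.round(s['eef_rot'],2),'F',np.round(s['contact_force'],2),'w',round(s['gripper_width'],4),'q',np.round(s['joints'],1))
    print('move',np.round(d,4).tolist(),'roll',round(np.radians(dy),4))
E
python3 -c "
from h import *
mv(.548,.123,.2,-84.3)"
```

```text
t 1.4 tcp [0.1961 0.6459 0.2456] rot [180.     0.   -16.89] F [ 0.24 -0.19 -0.45] w 0.0874 q [ 89.6  20.5   0.7  -0.  -70.1 -16.5]
move [0.4886, 0.3981, 0.0456] roll 1.1765
```

Emit:
step_arm([
  [0.0876, 0.049, 0.04, 0, 0.12],
  [0.0876, 0.098, 0.08, 0, 0.24],
  [0.0876, 0.147, 0.12, 0, 0.36],
  [0.0876, 0.196, 0.16, 0, 0.48],
  [0.0876, 0.245, 0.2, 0, 0.6],
])

```text
time_s: 2.02
tcp_pos: [0.3712, 0.3847, 0.246]
eef_rot: [-180.0, 0.0, -51.5]
contact_force: [1.4, -0.2, 0.4]
gripper_width: 0.0876
```

```bash
python3 -c "
from h import *
mv(.548,.123,.2,-84.3)"
```

```text
t 2.025 tcp [0.3712 0.3847 0.246 ] rot [-1.7995e+02  1.0000e-02 -5.1470e+01] F [ 1.44 -0.24  0.43] w 0.0876 q [ 67.1   7.3 -17.    0.  -65.7 -28.5]
move [0.3149, 0.0248, 0.0459] roll 0.5731
```

Emit:
step_arm([
  [0.0876, 0.06, 0.005, 0.01, 0.13],
  [0.0876, 0.12, 0.01, 0.02, 0.26],
  [0.0876, 0.18, 0.015, 0.03, 0.39],
  [0.0876, 0.24, 0.02, 0.04, 0.52],
  [0.0876, 0.3, 0.0235, 0.046, 0.573],
])

```text
time_s: 2.65
tcp_pos: [0.5405, 0.1359, 0.1995]
eef_rot: [-180.0, 0.0, -84.2]
contact_force: [0.7, 0.9, 0.3]
gripper_width: 0.0875
```

Emit:
step_arm([
  [0.0876, 0.008, 0.013, 0, 0],
  [0.0876, 0.008, 0.013, 0, 0],
])

```text
time_s: 2.9
tcp_pos: [0.527, 0.1275, 0.1996]
eef_rot: [180.0, 0.0, -84.2]
contact_force: [0.1, -0.3, -0.3]
gripper_width: 0.0876
```

```bash
python3 - <<'E'
from h import *
np.set_printoptions(precision=4,suppress=True)
mv(.548,.123,.2,-84.3)
c=capture('wrist'); save(c,'w1.png'); print(c['pose'])
for l in('yoke_grip','pin_grip','pointer_tip','marker_line'):
    print(l,[(np.round(d['location'],4).tolist(),round(d['p'],2)) for d in spotter.tip_of('wrist',l)][:4])
E
```

```text
t 2.9 tcp [0.527  0.1275 0.1996] rot [179.98   0.   -84.17] F [ 0.12 -0.26 -0.34] w 0.0876 q [ 34.3  10.2 -19.9  -0.  -59.9 -28.5]
move [0.0066, -0.0204, -0.0004] roll 0.0022
[[-0.9948 -0.0974 -0.0306  0.5342]
 [-0.1021  0.9488  0.2989  0.046 ]
 [-0.      0.3004 -0.9538  0.3386]
 [ 0.      0.      0.      1.    ]]
yoke_grip [([0.5513, 0.077, 0.0526], 0.72)]
pin_grip [([0.5486, 0.1255, 0.0463], 0.78), ([0.6055, 0.2194, 0.039], 0.68), ([0.5502, 0.2345, 0.0404], 0.62), ([0.4941, 0.241, 0.0414], 0.42)]
pointer_tip [([0.5591, 0.0368, 0.0198], 0.68)]
marker_line [([0.5148, 0.0262, 0.0122], 0.84)]
```

View pics/w1.png

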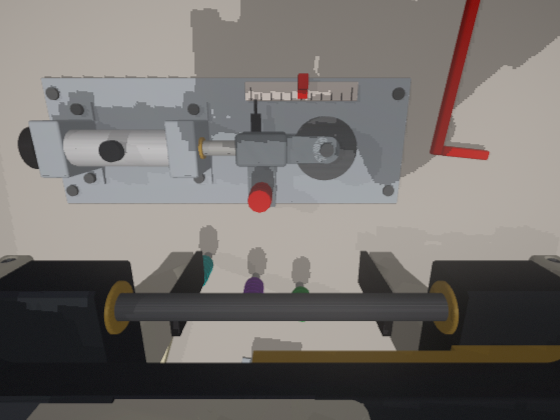

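```bash
python3 - <<'E'
from h import *
np.set_printoptions(precision=4,suppress=True)
c=capture('wrist'); im=c['image']; hsv=cv2.cvtColor(im,cv2.COLOR_RGB2HSV)
H,W=im.shape[:2]; v,u=np.mgrid[:H,:W]; z=c['z_map']
P=np.stack([(u-c['cx'])*z/c['fx'],(v-c['cy'])*z/c['fy'],z],-1)@c['pose'][:3,:3].T+c['pose'][:3,3]
red=((hsv[...,0]<8)|(hsv[...,0]>172))&(hsv[...,1]>130)&(hsv[...,2]>60)&(u<415)
n,l,s,ce=cv2.connectedComponentsWithStats(red.astype(np.uint8))
for i in range(1,n):
    q=P[l==i]
    if len(q)<30: continue
    print(s[i],ce[i],q.mean(0),q.min(0),q.max(0))
    t=q[q[:,2]>q[:,2].max()-.004]; print(' top',len(t),t.mean(0),cv2.minEnclosingCircle(t[:,:2].astype(np.float32)))
neck=(P[...,2]>.064)&(P[...,2]<.072)&(v<170)&(v>120)&(u>225)&(u<295)
q=P[neck]; print('neck',cv2.minAreaRect(q[:,:2].astype(np.float32)),q.mean(0))
plt=(np.abs(P[...,2]-.004)<.002)&(v<220)&(u>30)&(u<420)
q=P[plt]; print('plate',cv2.minAreaRect(q[:,:2].astype(np.float32)))
cv2.imwrite('pics/w1z.png',cv2.resize(im[70:220,220:370],None,fx=4,fy=4,interpolation=cv2.INTER_CUBIC)[:,:,::-1])
E
```

```text
[299  71  11  26 247] [304.0526  83.1215] [0.5162 0.0168 0.0184] [0.5104 0.0062 0.0095] [0.5214 0.0279 0.0238]
 top 153 [0.5167 0.013  0.0217] ((0.5171899199485779, 0.013206158764660358), 0.00777806481346488)
[249 186  23  24 426] [260.1808 197.7723] [0.5463 0.1213 0.0666] [ 0.5349  0.048  -0.0008] [0.5567 0.1508 0.3389]
 top 2 [0.5349 0.048  0.3389] ((0.534861147403717, 0.048023708164691925), 9.999999747378752e-05)
neck ((0.549302339553833, 0.07638096809387207), (0.04480725899338722, 0.02741338312625885), 5.967188358306885) [0.549  0.076  0.0675]
plate ((0.5980172753334045, 0.05840399116277695), (0.41560542583465576, 0.21308673918247223), 6.068060398101807)
```

View pics/w1z.png

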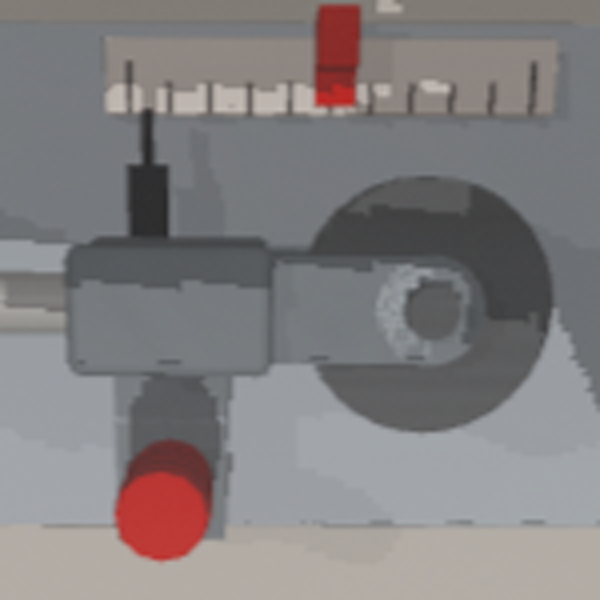

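```bash
python3 -c "
from h import *
mv(.5467,.122,.052,-84.05)"
```

```text
t 3.2 tcp [0.5276 0.1295 0.1999] rot [-1.7996e+02  2.0000e-02 -8.3990e+01] F [0.33 1.   0.5 ] w 0.0875 q [ 34.5  10.2 -19.8   0.  -59.9 -28.5]
move [0.0095, -0.0181, 0.1479] roll 0.001
```

Emit:
step_arm([
  [0.0876, 0.0095, -0.018, 0.04, 0],
  [0.0876, 0.0095, -0.018, 0.08, 0],
  [0.0876, 0.0095, -0.018, 0.1, 0],
  [0.0876, 0.0095, -0.018, 0.1, 0],
  [0.0876, 0.0095, -0.018, 0.1, 0],
])

```text
time_s: 3.82
tcp_pos: [0.5471, 0.1215, 0.1005]
eef_rot: [-179.9, 0.0, -84.0]
contact_force: [0.8, 0.7, -0.3]
gripper_width: 0.0876
```

```bash
python3 -c "
from h import *
mv(.5467,.122,.052,-84.05)
c=capture('wrist');save(c,'w2.png')"
```

```text
t 3.825 tcp [0.5471 0.1215 0.1005] rot [-1.7993e+02  1.0000e-02 -8.4040e+01] F [ 0.81  0.66 -0.29] w 0.0876 q [ 32.5  17.7 -24.6   0.  -47.6 -26.6]
move [-0.0005, 0.0004, 0.0485] roll 0.0002
```

View pics/w2.png

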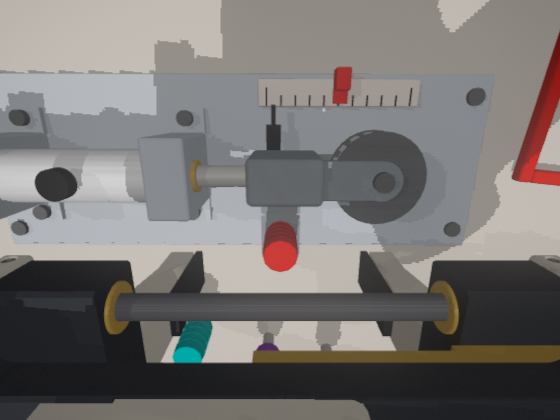

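Emit:
step_arm([
  [0.0876, 0, 0, 0.03, 0],
  [0.0876, 0, 0, 0.048, 0],
  [0.0876, 0, 0, 0.048, 0],
  [0.018, 0, 0, 0.048, 0],
  [0.018, 0, 0, 0.048, 0],
], newtons=25)

```text
time_s: 4.5
tcp_pos: [0.5472, 0.1212, 0.0528]
eef_rot: [-179.9, 0.0, -84.1]
contact_force: [-0.3, -0.1, 0.2]
gripper_width: 0.0732
```

Emit:
step_arm([
  [0.018, 0, 0, 0, 0],
  [0.018, 0, 0, 0, 0],
  [0.018, 0, 0, 0, 0],
  [0.018, 0, 0, 0, 0],
])

```text
time_s: 5.0
tcp_pos: [0.5465, 0.1208, 0.0516]
eef_rot: [-180.0, 0.0, -84.1]
contact_force: [-0.6, 0.2, -0.3]
gripper_width: 0.0331
```

```bash
python3 -c "
from h import *
mv(.5467,.122,.052,-84.05)"
```

```text
t 5.0 tcp [0.5465 0.1208 0.0516] rot [-180.     0.   -84.1] F [-0.58  0.2  -0.28] w 0.0331 q [ 32.5  21.4 -27.3  -0.  -41.3 -26.6]
move [-0.0012, -0.0003, -0.0004] roll -0.0009
```

Emit:
step_arm([
  [0.018, 0, 0, 0, 0],
  [0.018, 0, 0, 0, 0],
  [0.018, 0, 0, 0, 0],
  [0.018, 0, 0, 0, 0],
])

```text
time_s: 5.5
tcp_pos: [0.5465, 0.1208, 0.0515]
eef_rot: [180.0, -0.0, -84.1]
contact_force: [0.2, -0.3, -1.0]
gripper_width: 0.021
```

Emit:
step_arm([
  [0.018, 0, 0, -0.005, 0],
  [0.018, 0, 0, -0.015, 0],
  [0.018, 0, 0, -0.03, 0],
  [0.018, 0, 0, -0.045, 0],
  [0.018, 0, 0, -0.06, 0],
])

```text
time_s: 6.12
tcp_pos: [0.5466, 0.1209, 0.1131]
eef_rot: [-180.0, 0.0, -84.1]
contact_force: [-0.0, 0.1, -0.2]
gripper_width: 0.0214
```

```bash
python3 -c "
from h import *
mv(.498,-.363,.14,-84.1)
c=capture('wrist');save(c,'w3.png')
print([(np.round(d['location'],4).tolist(),round(d['p'],2)) for d in spotter.tip_of('wrist','pin_grip')][:4])"
```

```text
t 6.125 tcp [0.5466 0.1209 0.1131] rot [-1.7996e+02  2.0000e-02 -8.4100e+01] F [-0.    0.12 -0.21] w 0.0214 q [ 32.5  16.8 -23.9  -0.  -49.2 -26.6]
move [0.4763, 0.098, -0.0272] roll 0.0
[([0.5477, 0.2379, 0.0439], 0.61)]
```

View pics/w3.png

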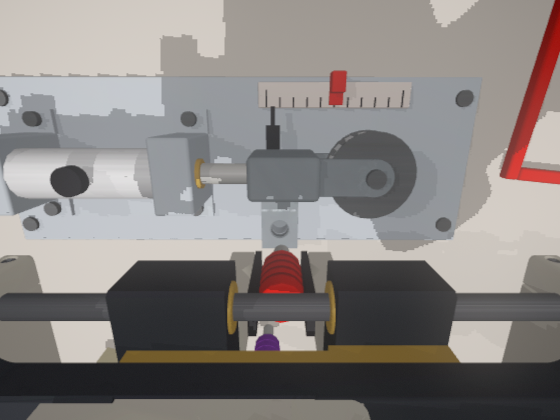

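Emit:
step_arm([
  [0.018, 0, 0, -0.05, 0],
  [0.018, 0.05, 0.01, -0.05, 0],
  [0.018, 0.11, 0.022, -0.05, 0],
  [0.018, 0.17, 0.034, -0.05, 0],
  [0.018, 0.23, 0.046, -0.05, 0],
])

```text
time_s: 6.85
tcp_pos: [0.5238, -0.1143, 0.1616]
eef_rot: [-180.0, 0.0, -84.1]
contact_force: [2.4, -0.5, -1.1]
gripper_width: 0.0216
```

Emit:
step_arm([
  [0.018, 0.06, 0.012, 0, 0],
  [0.018, 0.12, 0.025, 0, 0],
  [0.018, 0.18, 0.038, 0, 0],
  [0.018, 0.23, 0.05, 0, 0],
  [0.018, 0.243, 0.051, 0, 0],
])

```text
time_s: 7.48
tcp_pos: [0.4974, -0.3623, 0.1607]
eef_rot: [179.9, 0.0, -84.3]
contact_force: [-0.4, 0.7, -0.0]
gripper_width: 0.0212
```

```bash
python3 -c "
from h import *
mv(.498,-.363,.054,-84.1)
for n in('wrist','top'):
  c=capture(n);save(c,n+'4.png')
  print([(np.round(d['location'],4).tolist(),round(d['p'],2)) for d in spotter.tip_of(n,'tray')][:4],[(np.round(d['location'],4).tolist(),round(d['p'],2)) for d in spotter.tip_of(n,'pin_grip')][:4])"
```

```text
t 7.475 tcp [ 0.4974 -0.3623  0.1607] rot [ 1.7993e+02  3.0000e-02 -8.4300e+01] F [-0.41  0.73 -0.03] w 0.0212 q [-17.9  18.8 -13.6   0.  -57.7  23.6]
move [0.0008, -0.0007, 0.1067] roll -0.0034
[([0.4976, -0.3637, -0.0017], 0.67)] [([0.5004, -0.3581, 0.158], 0.65)]
[([0.4994, -0.3669, -0.0027], 0.65)] [([0.6031, 0.2196, 0.0386], 0.63), ([0.5462, 0.2372, 0.0369], 0.6), ([0.4956, 0.2435, 0.0384], 0.47), ([0.6026, 0.0793, 0.0017], 0.47)]
```

View pics/wrist4.png

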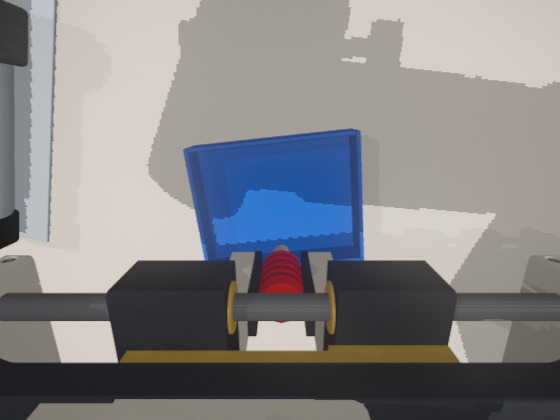

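Emit:
step_arm([
  [0.018, 0, 0, 0.04, 0],
  [0.018, 0, 0, 0.08, 0],
  [0.018, 0, 0, 0.1, 0],
  [0.018, 0, 0, 0.106, 0],
  [0.018, 0, 0, 0.106, 0],
])

```text
time_s: 8.4
tcp_pos: [0.4992, -0.3591, 0.056]
eef_rot: [-180.0, -0.0, -84.0]
contact_force: [-0.1, 0.3, -0.2]
gripper_width: 0.0214
```

Emit:
step_arm([
  [0.05, 0, 0, 0, 0],
  [0.05, 0, 0, 0, 0],
  [0.05, 0, 0, 0, 0],
  [0.05, 0, 0, 0, 0],
])

```text
time_s: 8.9
tcp_pos: [0.4987, -0.3597, 0.0559]
eef_rot: [-180.0, -0.0, -84.1]
contact_force: [0.6, 0.1, -0.5]
gripper_width: 0.0494
```

Emit:
step_arm([
  [0.05, 0, 0, -0.03, 0],
  [0.05, 0, 0, -0.07, 0],
  [0.05, 0, 0, -0.11, 0],
  [0.05, 0, 0, -0.11, 0],
])

```text
time_s: 9.4
tcp_pos: [0.5005, -0.3606, 0.1695]
eef_rot: [-179.7, -0.2, -84.1]
contact_force: [0.5, -0.7, -0.6]
gripper_width: 0.0499
```

```bash
python3 -c "
from h import *
mv(.5493,.0764,.2,5.95)
for n in('wrist','top'):
  c=capture(n);save(c,n+'5.png')
  print([(np.round(d['location'],4).tolist(),round(d['p'],2)) for d in spotter.tip_of(n,'pin_grip')][:4])"
```

```text
t 9.4 tcp [ 0.5005 -0.3606  0.1695] rot [-179.67   -0.2   -84.08] F [ 0.52 -0.68 -0.6 ] w 0.0499 q [-17.6  18.2 -13.2   0.1 -58.2  23.5]
move [-0.4295, -0.0938, -0.0314] roll -1.5713
[([0.5035, -0.3591, 0.0446], 0.62)]
[([0.5455, 0.2339, 0.0381], 0.6), ([0.603, 0.2135, 0.0418], 0.57), ([0.4956, 0.2441, 0.0397], 0.55)]
```

View pics/wrist5.png

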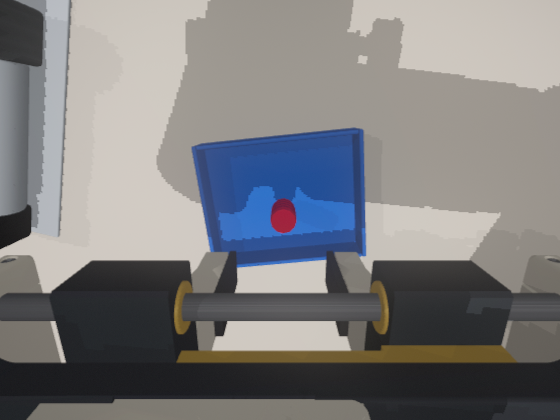

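Emit:
step_arm([
  [0.06, -0.048, -0.01, -0.01, -0.175],
  [0.06, -0.096, -0.021, -0.02, -0.35],
  [0.06, -0.144, -0.032, -0.03, -0.525],
  [0.07, -0.19, -0.042, -0.03, -0.7],
  [0.07, -0.238, -0.052, -0.03, -0.875],
])

```text
time_s: 10.22
tcp_pos: [0.5255, -0.1161, 0.1946]
eef_rot: [179.9, 0.1, -33.6]
contact_force: [1.3, -0.2, 0.1]
gripper_width: 0.0692
```

```bash
python3 -c "
from h import *
mv(.5493,.0764,.2,5.95)"
```

```text
t 10.225 tcp [ 0.5255 -0.1161  0.1946] rot [ 1.7994e+02  7.0000e-02 -3.3640e+01] F [ 1.3  -0.24  0.12] w 0.0692 q [  8.4  10.1 -20.7  -0.  -59.3  47.9]
move [-0.0868, -0.1735, -0.0055] roll -0.691
```

Emit:
step_arm([
  [0.07, -0.022, -0.044, 0, -0.17],
  [0.08, -0.044, -0.088, 0, -0.34],
  [0.0876, -0.066, -0.13, 0, -0.51],
  [0.0876, -0.086, -0.172, 0, -0.69],
  [0.0876, -0.086, -0.172, 0, -0.69],
])

```text
time_s: 10.85
tcp_pos: [0.5506, 0.0756, 0.1942]
eef_rot: [180.0, 0.1, 5.9]
contact_force: [0.3, 0.8, -0.7]
gripper_width: 0.0874
```

Emit:
step_arm([
  [0.0876, 0, 0, 0, 0],
  [0.0876, 0, 0, 0, 0],
])

```text
time_s: 11.1
tcp_pos: [0.5503, 0.0722, 0.1951]
eef_rot: [180.0, 0.1, 5.5]
contact_force: [0.4, 0.0, -0.3]
gripper_width: 0.0878
```

```bash
cat > meas.py <<'E'
from h import *
import sys
c=capture('wrist');save(c,sys.argv[1])
for l in('yoke_grip','pointer_tip','marker_line'):
    print(l,[(np.round(d['location'],4).tolist(),round(d['p'],2)) for d in spotter.tip_of('wrist',l)][:3])
im=c['image']; hsv=cv2.cvtColor(im,cv2.COLOR_RGB2HSV)
H,W=im.shape[:2]; v,u=np.mgrid[:H,:W]; z=c['z_map']
P=np.stack([(u-c['cx'])*z/c['fx'],(v-c['cy'])*z/c['fy'],z],-1)@c['pose'][:3,:3].T+c['pose'][:3,3]
a=np.radians(5.95); ex=np.array([-np.cos(a),-np.sin(a)]); ey=np.array([-ex[1],ex[0]])
O=np.array([.5493,.0764])-.0525*ex
L=np.dstack([(P[...,:2]-O)@ex,(P[...,:2]-O)@ey,P[...,2]])
ok=z>0
red=((hsv[...,0]<8)|(hsv[...,0]>172))&(hsv[...,1]>130)&(hsv[...,2]>50)&ok&(L[...,1]>.03)&(L[...,1]<.09)&(abs(L[...,0]-.09)<.06)
q=L[red]; 
if len(q)>5: print('marker local',len(q),np.round(np.percentile(q,[2,50,98],axis=0),4).tolist())
blk=(im.max(2)<60)&ok&(L[...,1]>.030)&(L[...,1]<.046)&(L[...,2]>.012)&(L[...,2]<.03)&(L[...,0]>.03)&(L[...,0]<.125)
q=L[blk]
if len(q)>2: print('pointer local',len(q),np.round(np.percentile(q,[2,50,98],axis=0),4).tolist())
nk=(L[...,2]>.064)&(L[...,2]<.072)&(abs(L[...,1])<.03)&(L[...,0]>.02)&(L[...,0]<.14)
q=L[nk]
if len(q)>5: print('neck local',len(q),np.round(np.percentile(q,[1,50,99],axis=0),4).tolist())
print('rod from yoke mask?')
mv(.5493,.0764,.052,5.95)
E
python3 meas.py w6.png
```

```text
yoke_grip [([0.5527, 0.0769, 0.0527], 0.65)]
pointer_tip [([0.5596, 0.0352, 0.0201], 0.8)]
marker_line [([0.5167, 0.029, 0.0096], 0.49)]
marker local 200 [[0.0861, 0.0453, 0.0113], [0.0904, 0.056, 0.0208], [0.0958, 0.0657, 0.0228]]
pointer local 26 [[0.0442, 0.0307, 0.0192], [0.0452, 0.0363, 0.0206], [0.046, 0.0425, 0.0218]]
neck local 1543 [[0.0305, -0.0142, 0.0643], [0.0527, -0.0006, 0.0675], [0.1132, 0.0128, 0.0692]]
rod from yoke mask?
t 11.3 tcp [0.5506 0.0723 0.1956] rot [-180.     -0.      5.48] F [-0.11  0.87 -0.34] w 0.0876 q [ 27.7  11.6 -18.7   0.  -59.8  67.8]
move [-0.001, -0.0042, 0.1436] roll -0.0081
```

View pics/w6.png

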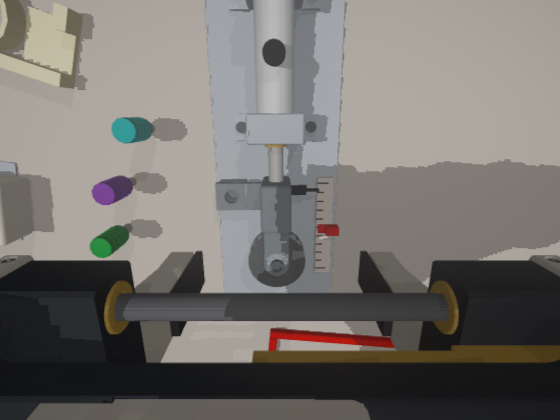

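Emit:
step_arm([
  [0.0876, -0.001, -0.004, 0.04, -0.008],
  [0.0876, -0.001, -0.004, 0.09, -0.008],
  [0.0876, -0.001, -0.004, 0.13, -0.008],
  [0.0876, -0.001, -0.004, 0.142, -0.008],
  [0.0876, -0.001, -0.004, 0.142, -0.008],
])

```text
time_s: 11.92
tcp_pos: [0.5494, 0.0768, 0.0536]
eef_rot: [180.0, 0.0, 6.0]
contact_force: [0.0, 0.1, 0.5]
gripper_width: 0.0878
```

```bash
python3 meas.py w7.png
```

```text
yoke_grip [([0.5511, 0.0762, 0.056], 0.68)]
pointer_tip [([0.5615, 0.0361, 0.0209], 0.72)]
marker_line []
pointer local 127 [[0.0418, 0.0301, 0.0196], [0.0448, 0.0365, 0.0206], [0.0487, 0.0432, 0.0217]]
neck local 3387 [[0.0303, -0.0139, 0.0645], [0.0427, -0.0004, 0.0676], [0.0739, 0.0131, 0.0689]]
rod from yoke mask?
t 12.125 tcp [0.5503 0.0775 0.0553] rot [-1.7995e+02 -1.6000e-01  6.0400e+00] F [0.29 0.11 0.26] w 0.0872 q [ 28.2  20.8 -27.7   0.  -41.4  67.8]
move [-0.0012, 0.001, 0.0033] roll 0.0015
```

View pics/w7.png

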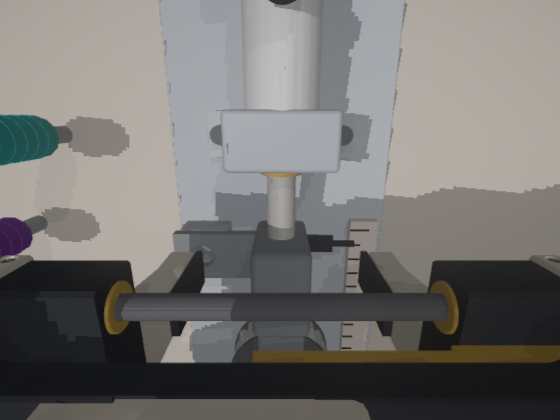

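Emit:
step_arm([
  [0.02, 0, 0, 0.001, 0],
  [0.02, 0, 0, 0.001, 0],
  [0.02, 0, 0, 0.001, 0],
  [0.02, 0, 0, 0.001, 0],
  [0.02, 0, 0, 0.001, 0],
], newtons=60)

```text
time_s: 12.75
tcp_pos: [0.5493, 0.077, 0.0525]
eef_rot: [180.0, 0.0, 6.0]
contact_force: [0.3, 0.4, -0.2]
gripper_width: 0.0431
```

Emit:
step_arm([
  [0.02, 0, 0, 0, 0],
  [0.02, 0, 0, 0, 0],
  [0.02, 0, 0, 0, 0],
  [0.02, 0, 0, 0, 0],
  [0.02, 0, 0, 0, 0],
])

```text
time_s: 13.38
tcp_pos: [0.5493, 0.0769, 0.0525]
eef_rot: [180.0, 0.0, 6.0]
contact_force: [0.9, -2.7, -1.0]
gripper_width: 0.0276
```

```bash
python3 -c "
from h import *
mv(.5493,.0764,.052,5.95)"
```

```text
t 13.375 tcp [0.5493 0.0769 0.0525] rot [179.99   0.     6.02] F [ 0.92 -2.73 -1.03] w 0.0276 q [ 28.2  21.  -27.9   0.  -41.2  67.8]
move [-0.0, 0.0005, 0.0005] roll 0.0013
```

Emit:
step_arm([
  [0.02, -0.005, 0, 0, 0],
  [0.02, -0.012, 0, 0, 0],
  [0.02, -0.02, 0, 0, 0],
  [0.02, -0.028, 0, 0, 0],
  [0.02, -0.035, 0, 0, 0],
])

```text
time_s: 14.0
tcp_pos: [0.5161, 0.0736, 0.0526]
eef_rot: [-180.0, -0.2, 6.0]
contact_force: [11.9, -4.7, -10.3]
gripper_width: 0.0275
```

Emit:
step_arm([
  [0.02, -0.003, 0, 0, 0],
  [0.02, -0.003, 0, 0, 0],
])

```text
time_s: 14.25
tcp_pos: [0.513, 0.0732, 0.0525]
eef_rot: [-180.0, -0.2, 6.1]
contact_force: [9.6, -4.5, -9.8]
gripper_width: 0.0277
```

```bash
python3 meas.py w8.png; python3 -c "
from h import *
c=capture('top');save(c,'top8.png')
for l in('pointer_tip','marker_line','pin_grip'):
    print(l,[(np.round(d['location'],4).tolist(),round(d['p'],2)) for d in spotter.tip_of('top',l)][:4])
c=capture('scene');save(c,'scene8.png')
im=c['image'];cv2.imwrite('pics/scene8z.png',cv2.resize(im[190:310,210:350],None,fx=5,fy=5,interpolation=cv2.INTER_CUBIC)[:,:,::-1])
for l in('pointer_tip','marker_line'):
    print(l,[(np.round(d['location'],4).tolist(),round(d['p'],2)) for d in spotter.tip_of('scene',l)][:4])
"
```

```text
yoke_grip [([0.5184, 0.0764, 0.058], 0.9)]
pointer_tip [([0.528, 0.0332, 0.0207], 0.72)]
marker_line [([0.5165, 0.0299, 0.0118], 0.63)]
marker local 543 [[0.052, 0.0335, 0.0117], [0.0883, 0.0541, 0.0166], [0.095, 0.0653, 0.1032]]
pointer local 125 [[0.0798, 0.0301, 0.0194], [0.0815, 0.0362, 0.0206], [0.0837, 0.0433, 0.0219]]
neck local 3929 [[0.0668, -0.0232, 0.0643], [0.0792, -0.0007, 0.0676], [0.1103, 0.0222, 0.0714]]
rod from yoke mask?
t 14.45 tcp [0.5132 0.0732 0.0525] rot [-1.7999e+02 -1.6000e-01  6.0500e+00] F [ 10.2   -4.15 -10.16] w 0.0275 q [ 29.9  18.1 -32.6   0.1 -39.1  66.1]
move [0.0362, 0.0007, 0.0006] roll 0.0017
pointer_tip []
marker_line [([0.5162, 0.0261, 0.0103], 0.61)]
pin_grip [([0.4943, -0.3601, 0.0444], 0.64), ([0.6045, 0.2168, 0.0398], 0.54), ([0.5454, 0.2387, 0.0381], 0.48)]
pointer_tip [([0.5298, 0.0292, 0.0199], 0.57), ([0.4999, -0.3574, 0.0059], 0.53), ([0.6042, 0.0838, 0.0015], 0.44)]
marker_line [([0.5161, 0.027, 0.0113], 0.5)]
```

View pics/w8.png

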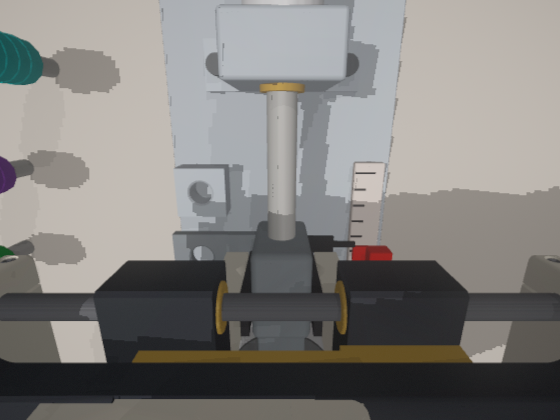

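View pics/scene8z.png

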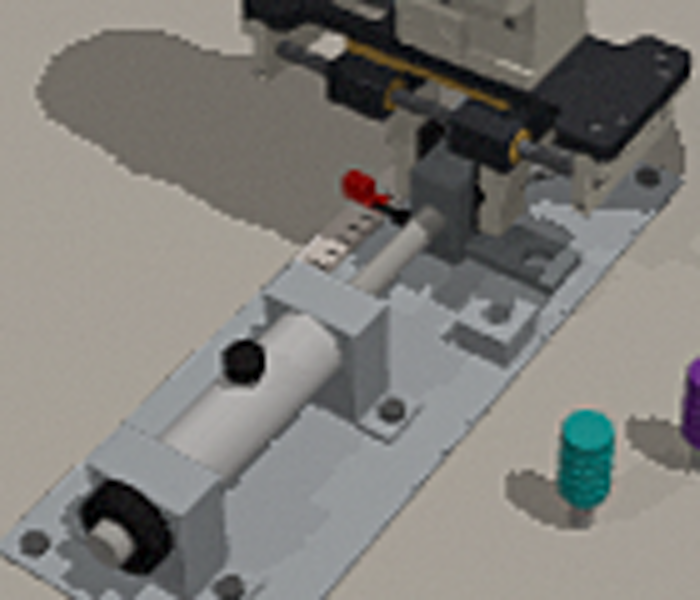

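Emit:
step_arm([
  [0.02, -0.003, 0, 0, 0],
  [0.02, -0.006, 0, 0, 0],
  [0.02, -0.0085, 0, 0, 0],
  [0.02, -0.0085, 0, 0, 0],
  [0.02, -0.0085, 0, 0, 0],
])

```text
time_s: 15.42
tcp_pos: [0.505, 0.0724, 0.0525]
eef_rot: [-180.0, -0.2, 6.0]
contact_force: [11.3, -6.5, -11.1]
gripper_width: 0.0275
```

```bash
python3 meas.py w9.png; python3 -c "
from h import *
c=capture('wrist')
im=c['image'];cv2.imwrite('pics/w9z.png',cv2.resize(im[150:300,290:430],None,fx=5,fy=4,interpolation=cv2.INTER_CUBIC)[:,:,::-1])
a=np.radians(5.95); ex=np.array([-np.cos(a),-np.sin(a)]); ey=np.array([-ex[1],ex[0]]);O=np.array([.5493,.0764])-.0525*ex
for x in(.086,.091,.096): print(x,proj(c,np.append(O+ex*x+ey*.045,.02)))
"
```

```text
yoke_grip [([0.5085, 0.0732, 0.0542], 0.76)]
pointer_tip [([0.5153, 0.0299, 0.0197], 0.87)]
marker_line [([0.5148, 0.03, 0.0135], 0.71)]
marker local 709 [[0.0862, 0.0454, 0.0118], [0.0899, 0.0558, 0.0204], [0.0958, 0.0656, 0.0228]]
pointer local 122 [[0.0881, 0.0301, 0.0191], [0.0898, 0.0362, 0.0206], [0.0919, 0.043, 0.0218]]
neck local 3920 [[0.0749, -0.0231, 0.0644], [0.0873, -0.0007, 0.0676], [0.1183, 0.0222, 0.0715]]
rod from yoke mask?
t 15.625 tcp [0.505  0.0724 0.0525] rot [-179.99   -0.18    6.05] F [ 10.92  -4.13 -10.52] w 0.0278 q [ 30.3  17.5 -33.7   0.1 -38.6  65.7]
move [0.0445, 0.0007, 0.0007] roll 0.0017
0.086 [357.10436412 237.86162043]
0.091 [356.47725369 245.61749435]
0.096 [355.86006096 253.25070987]
```

View pics/w9z.png

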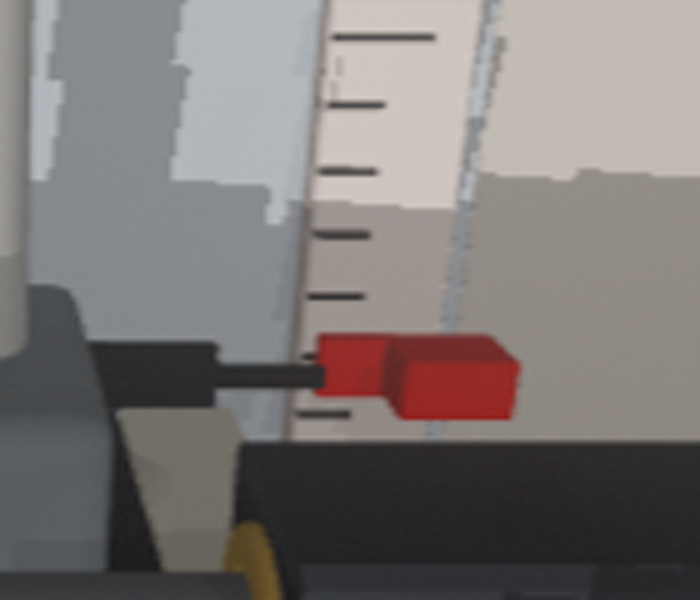

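Emit:
step_arm([
  [0.02, -0.001, 0, 0, 0],
  [0.02, -0.001, 0, 0, 0],
  [0.02, -0.001, 0, 0, 0],
  [0.02, -0.001, 0, 0, 0],
  [0.02, -0.001, 0, 0, 0],
])

```text
time_s: 16.3
tcp_pos: [0.5041, 0.0723, 0.0525]
eef_rot: [-180.0, -0.2, 6.1]
contact_force: [11.9, -4.7, -11.0]
gripper_width: 0.0276
```

```bash
python3 meas.py w10.png; python3 -c "
from h import *
c=capture('top');save(c,'top10.png')
for l in('pin_grip','socket','hexkey','bracket'):
    print(l,[(np.round(d['location'],4).tolist(),round(d['p'],2)) for d in spotter.tip_of('top',l)][:3])"
```

```text
yoke_grip [([0.5098, 0.071, 0.0573], 0.6)]
pointer_tip [([0.5157, 0.0302, 0.0171], 0.71), ([0.6023, 0.085, 0.0032], 0.35)]
marker_line [([0.5138, 0.0302, 0.0138], 0.9)]
marker local 709 [[0.0862, 0.0455, 0.0118], [0.09, 0.0558, 0.0208], [0.096, 0.0654, 0.0227]]
pointer local 120 [[0.089, 0.0301, 0.0189], [0.0906, 0.0364, 0.0207], [0.093, 0.0429, 0.0218]]
neck local 3924 [[0.0757, -0.0233, 0.0644], [0.0881, -0.0005, 0.0676], [0.1191, 0.022, 0.0715]]
rod from yoke mask?
t 16.5 tcp [0.5041 0.0723 0.0525] rot [-179.99   -0.18    6.05] F [ 10.93  -4.8  -12.05] w 0.0275 q [ 30.3  17.4 -33.8   0.1 -38.6  65.6]
move [0.0454, 0.0007, 0.0007] roll 0.0017
pin_grip [([0.6003, 0.2165, 0.0404], 0.67), ([0.4945, -0.3571, 0.0422], 0.58), ([0.5486, 0.2348, 0.0379], 0.57)]
socket [([0.5139, 0.3791, -0.0005], 0.71)]
hexkey [([0.3677, -0.0301, -0.0], 0.76)]
bracket [([0.6899, 0.3498, 0.0012], 0.84)]
```

View pics/top10.png

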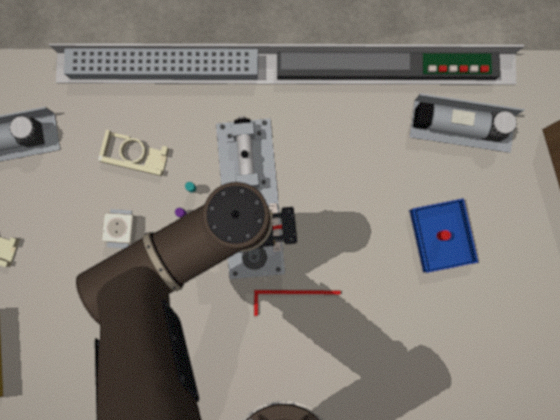

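The pointer is at the marker's middle to within about 0.5 mm. The red pin is in the tray at pixel (445, 236), and nothing else has moved. I'm handing in.

```bash
python3 -c "
from h import *
print(workorder.close_job())"
```

```text
the job is handed in; nothing more can be done
None
```

The locking pin is in the blue tray, and the gripper is holding the yoke with its pointer at the red marker. The job was handed in at about 16.5 s; it reports no verdict, so what follows are my own last checks.

- **Pin:** I pulled the red pin up out of the lug and set it down in the tray. It stands upright and released near the tray's middle, with its head's middle about 43 mm high (limit 50 mm).
- **Yoke:** I gripped the neck with 60 N and drew it out about 45.5 mm. The force reading was steady and the last pull carried the yoke along fully, so the grip is not slipping.
- **Pointer:** The last wrist picture put the pointer at 90.6–91 mm along the tensioner's x, and the marker spanned 86.2–96.0 mm, middle about 91 mm. That is within about 1 mm. The trained network's own pointer and marker estimates agreed to about 2 mm.
- **Other parts:** The marker, socket, hex key and bracket were all within measuring noise of where they started.

No check failed. The top camera could not see the pointer because the arm covers it, so the pointer reading rests on the wrist camera.

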